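# Set out fresh drying capsules, then unclip the drying cassette and hold it out

### The arm

A 7-joint arm with a two-finger parallel gripper is mounted at the origin on the work surface. World frame = base frame: x ahead of the robot, y to its left, z up, the work surface at z = 0. Lengths are in m, angles in rad, forces in N, time in s.
With the tool pointing down it reaches from about 0.425 to 0.925 m from the base axis. Payload 6.8 kg.
Tool frame: the origin (TCP) lies at the very end of the fingers, on their centre line; the grasp point (between the pads) lies 19 mm behind it (bot.grasp_offset is the distance from the TCP to the grasp point, in m); z points along the fingers, y is the direction in which the jaws open and shut (so a half turn about z gives the same grasp; the last joint's range is limited). The gripper opens to 85 mm and grips with 20 to 120 N. Pads are 22 mm wide; open, the fingers measure 114 mm over their backs; the gripper's body (76 mm by 85 mm) begins 54 mm behind the grasp point. The pads swing forward as they close: fully open they stand 13 mm farther back than shut.
Start: joints at [1.165, 0.477, 0.022, 1.555, -0.011, 1.109, -0.083], TCP at [0.198, -0.645, 0.231] pointing down, gripper open.
Joint ranges: [-2.96, 2.96], [-0.34, 2.1], [-1.41, 1.46], [0.24, 2.44], [-1.37, 4.51], [0.17, 1.92], [-2.96, 2.96]. Speed limits (rad/s): [2.39, 2.39, 3.14, 3.14, 3.14, 3.14, 3.14].

### API

Orientations are given as a unit quaternion [w, x, y, z].
In Python, from station import monitor, cams, bot, finder gives the robot as it stands.
- The arm moves only by the tool jog_arm, never from a script. Its argument "plan" is a list of rows, each an object of numbers: "x", "y", "z": the shift along the tool's x, y, z as a fraction of full scale; "wx", "wy", "wz": the turn, a rotation vector about the tool's x, y, z as a fraction of full scale. A call has 1 to 12 rows; each row is the pose to reach, as a shift and turn from the pose measured when the call began, along the tool's axes at that moment, turning the shorter way round; what a row does not reach only later rows make up. Full scale, the value 1, is 20 cm for a shift and 180 degrees for a turn. A row lasts 1/12 s, in which the tool goes at most 41.7 mm and 7.16 degrees, less where a joint would pass 70% of its speed; a pose out of reach is approached as far as the arm can. A call with a number of a shift or a turn outside -1 to 1 is refused whole. A call with a gripper value outside its range is refused whole. "hand" is the opening, from -1 (shut) to 1 (fully open), set as the call begins (left out, the last holds). The fingers move at their own pace and stop on an object; "grip_force" is the grip in N (left out, the last holds). Time passes only in rows, so rows that repeat a pose let the fingers close. It gives the time, the measured TCP pose, the force and the opening at its end, in the units of the state.
- monitor.get_obs(): the state, without advancing time (a new reading comes with each control period).
- cams.read_camera(name): name is "scene" or "top" or "wrist"; returns the picture (420x560x3 uint8, red, green, blue); there is no depth.
- cams.get_calibration(name): a dict with "fx", "fy", "cx", "cy" (pixels), "distortion" ([k1, k2, p1, p2, k3] as OpenCV has them; the pictures are not rectified), "extrinsics" (4x4, takes a point from world to camera coordinates). Camera axes: x right, y down, z forward; pixel columns grow to the right and rows downward; lengths in m; the calibration is good to about 2 mm. A picture is of the moment at which its call begins: read the wrist's pose just before it. get_calibration takes no time and is no camera call; for the wrist camera it gives the pose at the moment of the call.
- bot.hand_in(): hands the job in, once; it reports no verdict.
Trained networks look in the newest picture that a camera, given by its name, has taken for a name from the list of things; names that differ only in an ending like _2 or _b are one class to them, and where a whole thing is asked for, a point or a joint stands for the part that bears it (a point fixed in the world has none). Each returns a list of dicts, best first, with "confidence" (0 to 1); they miss things now and then, are a little off and sometimes report something else, mostly with a low value. They report only what shows in the picture. A call takes as long as a camera call.
- finder.find_in(camera, target): "bbox" ([left, top, width, height] in pixels, round what is visible of it).
- finder.place_of(camera, target): "location" ([column, row] in pixels: a listed point, or the origin of a listed thing).
The state is a dict: "t": time; "q": joint angles; "joint_vel": joint speeds; "joint_torque": joint torques, N m; "eef_pos": TCP position; "tool_rot": TCP orientation; "contact_force": force on the tool from outside, world axes, zero at the start; "torque": the same for the moment, N m; "gripper_width": opening from 0.0 (shut) to 1.0 (fully open).
Only numpy, scipy, OpenCV 4.12 (cv2) and the standard library are available. Lean on these libraries where they do the work, as an engineer would, in place of code of your own. Each camera call takes 0.05 s, during which the arm holds its last target. There are 200 camera calls.

### The job

The drying cassette of the vacuum unit is due for a refill: first take exactly three of the five orange drying capsules from their white pack and stand them upright in the steel tray, leaving the other two in the pack. Then pinch the two red catches on the sides of the cassette together, lift the cassette straight up out of the machine without forcing it, and finish while still holding it by the pinched catches, level and still, with its underside at least 3 cm above the top of the machine. Leave the measuring cylinder, the sample tin and the spatula alone.

Things in the scene. Friction and masses are not known exactly. Their poses are not given: they have to be found in the camera images.
- machine: fixed blue bench vacuum unit, 220 (x) x 260 (y) x 95 mm high, gauge and buttons on its -x face. Origin: centre of its underside, on the bench; z up. The cassette stands in an open well in its top, centred at x +5, y +35 mm; well floor 45 mm above the bench. The rest of the top is flat
- well (a point): centre of the mouth of the cassette well, level with the machine's top (95 mm above the bench); axes as the machine's
- cassette: white and clear drying cassette, loose, 116 (x) x 44 (y) x 82 mm high, about 0.25 kg, green spent capsules show inside. Origin: centre of its underside, 45 mm above the bench when docked, axes as the machine's; the upper 37 mm stand proud. 1.5 mm play all round; it must rise 50 mm straight up to be free. A red sprung catch arm on each long side (+y, -y); unpinched, hooks stop it after 1.5 mm
- catch_left (a joint): catch arm on the cassette's +y side, hinged near the bottom: 0 rad at rest (leaning out, hook under a steel lip of the well), grows as its pad is pressed towards the cassette, stop at 0.15 (upright); the hook is clear from about 0.11. Spring: about 1.5 N at the pad to start it, 5 N to hold it at the stop
- catch_right (a joint): catch arm on the cassette's -y side, as catch_left (grows as pressed inward)
- pad_left (a point): middle of the outer ribbed face of the +y catch's pad (28 mm wide in x, 32 mm high, reaching 4 to 35 mm above the machine's top): grip both pads here from above. Moves inward with the catch. Over both pads: 59 mm at mid height, 63 mm at the top edges at rest; 39 mm when pinched, the faces then upright and parallel
- pad_right (a point): the same point on the -y catch's pad
- pack: fixed white plastic refill pack, 42 (x) x 182 (y) x 16 mm high, five round holes in a row along its y at 35 mm spacing (middle hole at its centre), 12 mm deep, 26.5 mm across. Origin: centre of its underside, on the bench
- tray: fixed shallow stainless tray, 94 (x) x 154 (y) x 14 mm high outside, walls and floor 2 mm thick, empty at first. Origin: centre of its underside, on the bench
- cylinder: glass measuring cylinder on a blue six-sided foot, 76 mm across, 225 mm high; bystander, leave alone. Origin: centre of its underside
- tin: round lidded aluminium sample tin, 76 mm across, 32 mm high; bystander, leave alone. Origin: centre of its underside
- spatula: spatula 200 mm long lying on the bench along its x; bystander, leave alone. Origin: centre of its underside
- capsule0: orange and white drying capsule, upright cylinder 24 mm across, 44 mm high, about 24 g, loose; the five are alike and at first stand one in each hole of the pack, underside 4 mm above the bench (28 mm stand clear of the pack). Origin: centre of its underside
- capsule1: orange and white drying capsule, upright cylinder 24 mm across, 44 mm high, about 24 g, loose; the five are alike and at first stand one in each hole of the pack, underside 4 mm above the bench (28 mm stand clear of the pack). Origin: centre of its underside
- capsule2: orange and white drying capsule, upright cylinder 24 mm across, 44 mm high, about 24 g, loose; the five are alike and at first stand one in each hole of the pack, underside 4 mm above the bench (28 mm stand clear of the pack). Origin: centre of its underside
- capsule3: orange and white drying capsule, upright cylinder 24 mm across, 44 mm high, about 24 g, loose; the five are alike and at first stand one in each hole of the pack, underside 4 mm above the bench (28 mm stand clear of the pack). Origin: centre of its underside
- capsule4: orange and white drying capsule, upright cylinder 24 mm across, 44 mm high, about 24 g, loose; the five are alike and at first stand one in each hole of the pack, underside 4 mm above the bench (28 mm stand clear of the pack). Origin: centre of its underside

How it is judged:
On the way, in this order (a step that is already met when the one before it is completed fails the run):
1. exactly three capsules stand in the tray, the other two are still in the pack, and the cassette is still in the machine ((distance of capsule0 from where it was at the start of the episode below 0.015 m or (x of capsule0 in the frame of tray between -0.036 and 0.036 m and y of capsule0 in the frame of tray between -0.066 and 0.066 m and z of capsule0 in the frame of tray below 0.008 m and angle between capsule0's own z axis and vertical below 0.2 rad)) and (distance of capsule1 from where it was at the start of the episode below 0.015 m or (x of capsule1 in the frame of tray between -0.036 and 0.036 m and y of capsule1 in the frame of tray between -0.066 and 0.066 m and z of capsule1 in the frame of tray below 0.008 m and angle between capsule1's own z axis and vertical below 0.2 rad)) and (distance of capsule2 from where it was at the start of the episode below 0.015 m or (x of capsule2 in the frame of tray between -0.036 and 0.036 m and y of capsule2 in the frame of tray between -0.066 and 0.066 m and z of capsule2 in the frame of tray below 0.008 m and angle between capsule2's own z axis and vertical below 0.2 rad)) and (distance of capsule3 from where it was at the start of the episode below 0.015 m or (x of capsule3 in the frame of tray between -0.036 and 0.036 m and y of capsule3 in the frame of tray between -0.066 and 0.066 m and z of capsule3 in the frame of tray below 0.008 m and angle between capsule3's own z axis and vertical below 0.2 rad)) and (distance of capsule4 from where it was at the start of the episode below 0.015 m or (x of capsule4 in the frame of tray between -0.036 and 0.036 m and y of capsule4 in the frame of tray between -0.066 and 0.066 m and z of capsule4 in the frame of tray below 0.008 m and angle between capsule4's own z axis and vertical below 0.2 rad)) and ((distance of each of capsule0, capsule1, capsule2 from where it was at the start of the episode above 0.015 m and distance of each of capsule3, capsule4 from where it was at the start of the episode below 0.015 m) or (distance of each of capsule0, capsule1, capsule3 from where it was at the start of the episode above 0.015 m and distance of each of capsule2, capsule4 from where it was at the start of the episode below 0.015 m) or (distance of each of capsule0, capsule1, capsule4 from where it was at the start of the episode above 0.015 m and distance of each of capsule2, capsule3 from where it was at the start of the episode below 0.015 m) or (distance of each of capsule0, capsule2, capsule3 from where it was at the start of the episode above 0.015 m and distance of each of capsule1, capsule4 from where it was at the start of the episode below 0.015 m) or (distance of each of capsule0, capsule2, capsule4 from where it was at the start of the episode above 0.015 m and distance of each of capsule1, capsule3 from where it was at the start of the episode below 0.015 m) or (distance of each of capsule0, capsule3, capsule4 from where it was at the start of the episode above 0.015 m and distance of each of capsule1, capsule2 from where it was at the start of the episode below 0.015 m) or (distance of each of capsule0, capsule4 from where it was at the start of the episode below 0.015 m and distance of each of capsule1, capsule2, capsule3 from where it was at the start of the episode above 0.015 m) or (distance of each of capsule0, capsule3 from where it was at the start of the episode below 0.015 m and distance of each of capsule1, capsule2, capsule4 from where it was at the start of the episode above 0.015 m) or (distance of each of capsule0, capsule2 from where it was at the start of the episode below 0.015 m and distance of each of capsule1, capsule3, capsule4 from where it was at the start of the episode above 0.015 m) or (distance of each of capsule0, capsule1 from where it was at the start of the episode below 0.015 m and distance of each of capsule2, capsule3, capsule4 from where it was at the start of the episode above 0.015 m)) and z of cassette in the frame of machine below 0.052 m), for 0.2 s.
2. both catches are pinched in by the fingers while the cassette is still in its well (value of joint each of catch_left, catch_right above 0.11 rad and contact force between the fingers and cassette above 2 N and z of cassette in the frame of machine below 0.07 m), for 0.1 s.
At the end, for the whole second after the job is handed in: three capsules stand in the tray, the other two within 15 mm of their places in the pack; the fingers hold the cassette, both catches past 0.11 rad, underside over 25 mm above the machine's top, within 0.2 rad of upright, still (under 30 mm/s), not touching the machine ((distance of capsule0 from where it was at the start of the episode below 0.015 m or (x of capsule0 in the frame of tray between -0.036 and 0.036 m and y of capsule0 in the frame of tray between -0.066 and 0.066 m and z of capsule0 in the frame of tray below 0.008 m and angle between capsule0's own z axis and vertical below 0.2 rad)) and (distance of capsule1 from where it was at the start of the episode below 0.015 m or (x of capsule1 in the frame of tray between -0.036 and 0.036 m and y of capsule1 in the frame of tray between -0.066 and 0.066 m and z of capsule1 in the frame of tray below 0.008 m and angle between capsule1's own z axis and vertical below 0.2 rad)) and (distance of capsule2 from where it was at the start of the episode below 0.015 m or (x of capsule2 in the frame of tray between -0.036 and 0.036 m and y of capsule2 in the frame of tray between -0.066 and 0.066 m and z of capsule2 in the frame of tray below 0.008 m and angle between capsule2's own z axis and vertical below 0.2 rad)) and (distance of capsule3 from where it was at the start of the episode below 0.015 m or (x of capsule3 in the frame of tray between -0.036 and 0.036 m and y of capsule3 in the frame of tray between -0.066 and 0.066 m and z of capsule3 in the frame of tray below 0.008 m and angle between capsule3's own z axis and vertical below 0.2 rad)) and (distance of capsule4 from where it was at the start of the episode below 0.015 m or (x of capsule4 in the frame of tray between -0.036 and 0.036 m and y of capsule4 in the frame of tray between -0.066 and 0.066 m and z of capsule4 in the frame of tray below 0.008 m and angle between capsule4's own z axis and vertical below 0.2 rad)) and ((distance of each of capsule0, capsule1, capsule2 from where it was at the start of the episode above 0.015 m and distance of each of capsule3, capsule4 from where it was at the start of the episode below 0.015 m) or (distance of each of capsule0, capsule1, capsule3 from where it was at the start of the episode above 0.015 m and distance of each of capsule2, capsule4 from where it was at the start of the episode below 0.015 m) or (distance of each of capsule0, capsule1, capsule4 from where it was at the start of the episode above 0.015 m and distance of each of capsule2, capsule3 from where it was at the start of the episode below 0.015 m) or (distance of each of capsule0, capsule2, capsule3 from where it was at the start of the episode above 0.015 m and distance of each of capsule1, capsule4 from where it was at the start of the episode below 0.015 m) or (distance of each of capsule0, capsule2, capsule4 from where it was at the start of the episode above 0.015 m and distance of each of capsule1, capsule3 from where it was at the start of the episode below 0.015 m) or (distance of each of capsule0, capsule3, capsule4 from where it was at the start of the episode above 0.015 m and distance of each of capsule1, capsule2 from where it was at the start of the episode below 0.015 m) or (distance of each of capsule0, capsule4 from where it was at the start of the episode below 0.015 m and distance of each of capsule1, capsule2, capsule3 from where it was at the start of the episode above 0.015 m) or (distance of each of capsule0, capsule3 from where it was at the start of the episode below 0.015 m and distance of each of capsule1, capsule2, capsule4 from where it was at the start of the episode above 0.015 m) or (distance of each of capsule0, capsule2 from where it was at the start of the episode below 0.015 m and distance of each of capsule1, capsule3, capsule4 from where it was at the start of the episode above 0.015 m) or (distance of each of capsule0, capsule1 from where it was at the start of the episode below 0.015 m and distance of each of capsule2, capsule3, capsule4 from where it was at the start of the episode above 0.015 m)) and value of joint each of catch_left, catch_right above 0.11 rad and contact force between the fingers and cassette above 2 N and z of cassette in the frame of machine above 0.12 m and angle between cassette's own z axis and vertical below 0.2 rad and contact force between cassette and machine below 0.1 N and linear speed of cassette below 0.03 m/s); the arm keeps its last pose, push and grip.
It fails at once if the cassette is forced against the machine (over 40 N) (contact force between cassette and machine above 40 N).
It fails at once if the measuring cylinder is disturbed (moved more than 25 mm or tipped) (distance of cylinder from where it was at the start of the episode above 0.025 m).
It fails at once if the sample tin is disturbed (moved more than 25 mm or tipped) (distance of tin from where it was at the start of the episode above 0.025 m).
It fails at once if the spatula is disturbed (moved more than 25 mm or tipped) (distance of spatula from where it was at the start of the episode above 0.025 m).
It also fails if it takes over 72 s, if anything falls off the work surface, if the arm or the gripper's body presses on something with over 40 N, if the wrist force passes 120 N, or if a joint passes its speed limit or range.

## Working session

There is one attempt and no reset: what is moved stays moved. The work goes in short steps, Python scripts to look and compute and a tool call to move; the robot and the scene stay as the last step left them, time stands still between calls to the robot, and variables do not carry over. Pictures are saved under pics/ and viewed, about 8 in all and at most 12, crops included, and the job is handed in when it is done.

Besides the shell and the picture viewer there is one more tool, called after "Emit:" as name(argument=value, ...), one argument or row to a line, values as JSON. jog_arm: Moves the arm, as the interface text tells. Shift numbers are shares of 20 cm and turn numbers shares of 180 degrees, none past 1 either way. Its arguments: {"type":"object","properties":{"plan":{"type":"array","items":{"type":"object","properties":{"x":{"type":"number","minimum":-1,"maximum":1},"y":{"type":"number","minimum":-1,"maximum":1},"z":{"type":"number","minimum":-1,"maximum":1},"wx":{"type":"number","minimum":-1,"maximum":1},"wy":{"type":"number","minimum":-1,"maximum":1},"wz":{"type":"number","minimum":-1,"maximum":1}}}},"hand":{"type":"number"},"grip_force":{"type":"number"}},"required":["plan"]}

```bash
ls; mkdir -p pics
cat > h.py <<'E'
import numpy as np, cv2
from station import monitor, cams, bot, finder
def ray(cam,px):
    c=cams.get_calibration(cam);K=np.array([[c['fx'],0,c['cx']],[0,c['fy'],c['cy']],[0,0,1.]])
    n=cv2.undistortPoints(np.array([[px]],float),K,np.array(c['distortion'],float))[0,0]
    E=np.array(c['extrinsics']);R,t=E[:3,:3],E[:3,3]
    return -R.T@t, R.T@np.array([n[0],n[1],1.])
def at_z(cam,px,z):
    o,d=ray(cam,px); return o+d*(z-o[2])/d[2]
def proj(cam,P):
    c=cams.get_calibration(cam);K=np.array([[c['fx'],0,c['cx']],[0,c['fy'],c['cy']],[0,0,1.]])
    E=np.array(c['extrinsics']);r=cv2.Rodrigues(E[:3,:3])[0]
    return cv2.projectPoints(np.atleast_2d(np.array(P,float)),r,E[:3,3],K,np.array(c['distortion'],float))[0][:,0]
def snap(cam,name):
    im=cams.read_camera(cam); cv2.imwrite('pics/'+name,cv2.cvtColor(im,cv2.COLOR_RGB2BGR)); return im
E
python3 - <<'E'
from h import *
np.set_printoptions(precision=4,suppress=True)
o=monitor.get_obs();print(o['t'],o['eef_pos'],o['tool_rot'],o['gripper_width'],bot.grasp_offset)
Z=dict(machine=0,well=.095,cassette=.045,pad_left=.1145,pad_right=.1145,pack=0,tray=0,cylinder=0,tin=0,spatula=0,capsule0=.004)
for cam in('top','scene'):
    snap(cam,cam+'0.png')
    print(cam,ray(cam,(280,210)))
    for k,z in Z.items():
        for r in finder.place_of(cam,k)[:6]:
            print(cam,k,round(r['confidence'],2),np.round(r['location'],1),at_z(cam,r['location'],z)[:2])
a=cv2.imread('pics/top0.png');b=cv2.imread('pics/scene0.png')
E
```

```text
pics
0.0 [ 0.1979 -0.6447  0.2303] [-0.0009  0.9889  0.1484 -0.0002] 0.998565930948957 0.0187
top (array([0.4038, 0.0242, 1.344 ]), array([ 0.1117, -0.0115, -0.9937]))
top machine 0.77 [230.6 200.6] [0.5847 0.1577]
top cassette 0.72 [218.  193.4] [0.6003 0.1903]
top pad_left 0.73 [361.  239.8] [ 0.4574 -0.2124]
top pad_left 0.48 [202.7 187.5] [0.6068 0.2242]
top pad_right 0.35 [221.9 192.9] [0.5911 0.1705]
top pack 0.72 [338.2 244.9] [ 0.448  -0.1649]
top pack 0.67 [222.6 196.8] [0.5966 0.182 ]
top tray 0.87 [363.  203.8] [ 0.5716 -0.2438]
top cylinder 0.81 [150.9 247.2] [0.4456 0.3983]
top tin 0.69 [326.3 150.4] [ 0.7381 -0.1356]
top spatula 0.81 [411.7 248.3] [ 0.4345 -0.3895]
top capsule0 0.63 [361.7 242.2] [ 0.455  -0.2355]
top capsule0 0.51 [351.5 242.8] [ 0.4536 -0.2046]
top capsule0 0.51 [326.  243.6] [ 0.4521 -0.1278]
top capsule0 0.51 [314.3 239.6] [ 0.4645 -0.0929]
top capsule0 0.4 [336.4 242.2] [ 0.456  -0.1591]
scene (array([ 1.1322, -0.9507,  1.0009]), array([-0.3715,  0.6862, -0.6255]))
scene machine 0.82 [295.8 211.3] [0.584  0.1653]
scene well 0.72 [305.6 180.6] [0.59
[... 165 characters left out ...]
cene pad_left 0.52 [311.  171.4] [0.599  0.2326]
scene pad_left 0.3 [299.7 198.9] [0.6309 0.093 ]
scene pad_right 0.49 [297.  179.2] [0.5802 0.1756]
scene tray 0.97 [217.6 296.4] [ 0.5665 -0.2437]
scene tray 0.74 [179.8 275.9] [ 0.436 -0.232]
scene cylinder 0.9 [292.6 161.8] [0.4468 0.4084]
scene cylinder 0.49 [298.7 290.5] [ 0.7411 -0.1247]
scene tin 0.95 [298.4 291.4] [ 0.7418 -0.1279]
scene spatula 0.6 [142.  315.9] [ 0.437  -0.3884]
scene capsule0 0.67 [196.2 262. ] [ 0.4463 -0.1702]
scene capsule0 0.61 [215.2 247.3] [ 0.4589 -0.0953]
scene capsule0 0.55 [192.5 269. ] [ 0.4533 -0.1972]
scene capsule0 0.47 [182.9 276.7] [ 0.4479 -0.2332]
scene capsule0 0.47 [208.9 253.3] [ 0.4572 -0.1244]
```

View pics/top0.png

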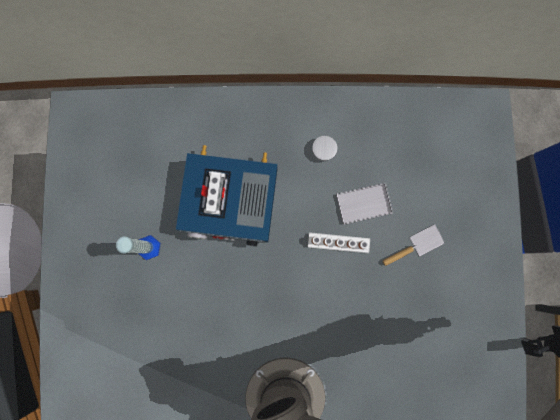

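View pics/scene0.png

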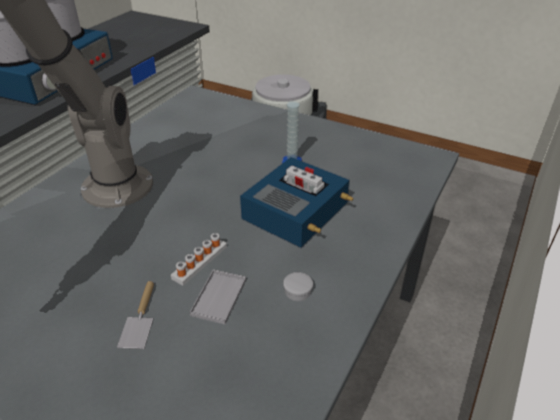

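The top view shows the machine (about column 228, row 198), the cassette at (214,192), the pack at (339,243), the tray at (363,203) and the tin at (325,148). The spatula is at (415,245) and the cylinder at (140,246). The scene view agrees. Next I'll bring the wrist camera over the pack and tray.

```bash
cat >> h.py <<'E'
from scipy.spatial.transform import Rotation as Ro
np.set_printoptions(precision=4,suppress=True)
def down(psi): # tool x at angle psi (deg), pointing down
    p=np.radians(psi)/2; return Ro.from_quat([np.cos(p),np.sin(p),0,0])
def rows(*T):
    o=monitor.get_obs();q=o['tool_rot'];R=Ro.from_quat([q[1],q[2],q[3],q[0]]);p=np.array(o['eef_pos'])
    X=R.as_matrix()[:,0]
    print('t',round(o['t'],2),'pos',p,'psi',round(np.degrees(np.arctan2(X[1],X[0])),2),'w',round(o['gripper_width'],3),'F',np.round(o['contact_force'],1))
    for t in T:
        d=R.inv().apply(np.array(t[:3])-p)/.2; w=(R.inv()*down(t[3])).as_rotvec()/np.pi
        print(t,'xyz',d,'w',w,'rows>=',round(np.linalg.norm(d)*200/41.7,1),round(np.linalg.norm(w)*180/7.16,1))
E
python3 - <<'E'
from h import *
rows((.30,-.50,.30,45),(.5,-.2,.32,90))
E
```

```text
t 1.2 pos [ 0.198  -0.6453  0.2313] psi 17.06 w 0.998 F [ 0.4  0.3 -0.1]
(0.3, -0.5, 0.3, 45) xyz [ 0.7005 -0.545  -0.3436] w [-0.     -0.     -0.1552] rows>= 4.6 3.9
(0.5, -0.2, 0.32, 90) xyz [ 2.0965 -1.6857 -0.4435] w [-0.     -0.     -0.4052] rows>= 13.1 10.2
```

Emit:
jog_arm(
  plan=[
    {"x": 0.25,"y": -0.2,"z": -0.15,"wz": -0.03},
    {"x": 0.45,"y": -0.36,"z": -0.3,"wz": -0.07},
    {"x": 0.65,"y": -0.5,"z": -0.4,"wz": -0.11},
    {"x": 0.8,"y": -0.65,"z": -0.44,"wz": -0.15},
    {"x": 1,"y": -0.8,"z": -0.44,"wz": -0.19},
    {"x": 1,"y": -0.8,"z": -0.44,"wz": -0.2},
    {"x": 1,"y": -0.8,"z": -0.44,"wz": -0.2},
  ],
)

```text
invalid input at $.plan[0]: expected keys x, y, z, wx, wy, wz
```

Run:
```python
from h import *
rows((.5,-.2,.32,90))
```

```text
t 1.2 pos [ 0.198  -0.6453  0.2313] psi 17.06 w 0.998 F [ 0.4  0.3 -0.1]
(0.5, -0.2, 0.32, 90) xyz [ 2.0965 -1.6857 -0.4435] w [-0.     -0.     -0.4052] rows>= 13.1 10.2
```

Emit:
jog_arm(
  plan=[
    {"x": 0.2,"y": -0.16,"z": -0.1,"wx": 0,"wy": 0,"wz": -0.03},
    {"x": 0.36,"y": -0.3,"z": -0.2,"wx": 0,"wy": 0,"wz": -0.06},
    {"x": 0.52,"y": -0.42,"z": -0.3,"wx": 0,"wy": 0,"wz": -0.1},
    {"x": 0.68,"y": -0.55,"z": -0.4,"wx": 0,"wy": 0,"wz": -0.13},
    {"x": 0.84,"y": -0.68,"z": -0.44,"wx": 0,"wy": 0,"wz": -0.17},
    {"x": 1,"y": -0.8,"z": -0.44,"wx": 0,"wy": 0,"wz": -0.2},
    {"x": 1,"y": -0.8,"z": -0.44,"wx": 0,"wy": 0,"wz": -0.2},
  ],
)

```text
t: 1.78
eef_pos: [0.3459, -0.4297, 0.3211]
tool_rot: [0.001, 0.892, 0.451, 0.001]
contact_force: [1.2, 0.3, -0.4]
gripper_width: 1.004
```

Run:
```python
from h import *
rows((.5,-.2,.32,90))
```

```text
t 1.78 pos [ 0.3459 -0.4297  0.3211] psi 53.64 w 1.004 F [ 1.2  0.3 -0.4]
(0.5, -0.2, 0.32, 90) xyz [ 1.3817 -0.0603  0.0068] w [ 0.001  -0.0001 -0.202 ] rows>= 6.6 5.1
```

Emit:
jog_arm(
  plan=[
    {"x": 0.2,"y": 0,"z": 0,"wx": 0,"wy": 0,"wz": -0.04},
    {"x": 0.4,"y": 0,"z": 0,"wx": 0,"wy": 0,"wz": -0.08},
    {"x": 0.6,"y": 0,"z": 0,"wx": 0,"wy": 0,"wz": -0.12},
    {"x": 0.8,"y": 0,"z": 0,"wx": 0,"wy": 0,"wz": -0.16},
    {"x": 1,"y": 0,"z": 0,"wx": 0,"wy": 0,"wz": -0.2},
    {"x": 1,"y": 0,"z": 0,"wx": 0,"wy": 0,"wz": -0.2},
    {"x": 1,"y": 0,"z": 0,"wx": 0,"wy": 0,"wz": -0.2},
  ],
)

```text
t: 2.37
eef_pos: [0.4659, -0.2661, 0.3216]
tool_rot: [0.001, 0.707, 0.707, 0.001]
contact_force: [-0.8, -0.8, 0.1]
gripper_width: 1.001
```

Run:
```python
from h import *
rows((.5,-.2,.32,90))
snap('wrist','w1.png'); print(ray('wrist',(280,210)))
for k,z in dict(pack=0,tray=0,capsule0=.004).items():
    for r in finder.place_of('wrist',k)[:6]:
        print(k,round(r['confidence'],2),np.round(r['location'],1),at_z('wrist',r['location'],z)[:2])
for r in finder.find_in('wrist','capsule0')+finder.find_in('wrist','tray'): print(r)
```

```text
t 2.37 pos [ 0.4659 -0.2661  0.3216] psi 89.97 w 1.001 F [-0.8 -0.8  0.1]
(0.5, -0.2, 0.32, 90) xyz [0.3306 0.1701 0.0084] w [ 0.0012  0.0001 -0.0002] rows>= 1.8 0.0
(array([ 0.4648, -0.1864,  0.4642]), array([-0.0058, -0.344 , -0.9392]))
pack 0.66 [274.5  92.3] [ 0.4547 -0.1708]
tray 0.7 [346.8 143.5] [ 0.5667 -0.2482]
capsule0 0.88 [273.4  37. ] [ 0.4543 -0.0977]
capsule0 0.74 [270.  118.2] [ 0.447  -0.2086]
capsule0 0.57 [267.9 139.6] [ 0.443  -0.2406]
capsule0 0.52 [275.   91.3] [ 0.4553 -0.1702]
{'bbox': [268.0, 19.5, 17.8, 29.1], 'confidence': 0.88}
{'bbox': [259.8, 133.8, 15.2, 16.0], 'confidence': 0.69}
{'bbox': [264.7, 51.1, 16.2, 21.7], 'confidence': 0.66}
{'bbox': [265.0, 78.6, 13.9, 21.2], 'confidence': 0.62}
{'bbox': [262.9, 108.6, 14.1, 19.2], 'confidence': 0.49}
{'bbox': [310.4, 88.2, 76.3, 112.4], 'confidence': 0.64}
```

View pics/w1.png

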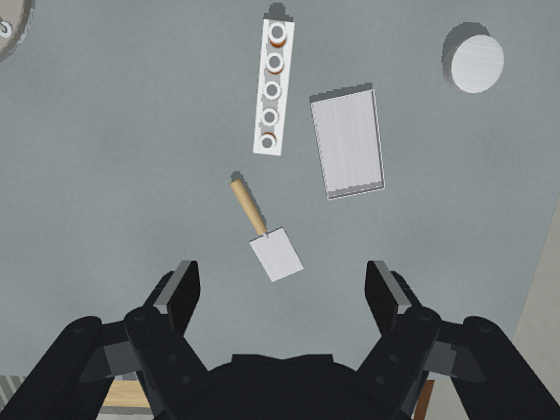

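The wrist view shows the five capsule tops down a column from (278,33) to (267,142). The tray's corners are near (310,98), (373,86), (384,188) and (329,199).

```bash
cat > m.py <<'E'
from h import *
c=[at_z('wrist',p,.048)[:2] for p in [(278,33),(275,62),(272,90),(270,117),(267,142)]]
print('caps',c,'mean',np.mean(c,0)); d=c[4]-c[0]; print(np.linalg.norm(d)/4, 'axis deg',np.degrees(np.arctan2(d[1],d[0])))
print('pack', [at_z('wrist',p,.016)[:2] for p in [(264,18),(295,19),(281,155),(253,153)]])
t=[at_z('wrist',p,.014)[:2] for p in [(310,98),(373,86),(384,188),(329,199)]]
print('tray',t,np.mean(t,0)); 
for i in range(4):
    e=t[(i+1)%4]-t[i]; print(np.linalg.norm(e),np.degrees(np.arctan2(e[1],e[0])))
rows((.46,-.27,.2,90))
E
python3 m.py
```

```text
caps [array([ 0.4613, -0.1015]), array([ 0.4569, -0.1356]), array([ 0.4523, -0.17  ]), array([ 0.4489, -0.2048]), array([ 0.4439, -0.2386])] mean [ 0.4526 -0.1701]
0.03456688495658848 axis deg -97.23640183834617
pack [array([ 0.4424, -0.0762]), array([ 0.4843, -0.0778]), array([ 0.4633, -0.2625]), array([ 0.4205, -0.2589])]
tray [array([ 0.5064, -0.18  ]), array([ 0.5973, -0.1639]), array([ 0.6281, -0.3173]), array([ 0.5401, -0.3349])] [ 0.568 -0.249]
0.0923274402240696 10.060486871200021
0.15648516457677242 -78.65652031800504
0.08969270237829814 -168.68585991901043
0.158528013446561 102.28741760221249
t 2.67 pos [ 0.4636 -0.27    0.3212] psi 89.45 w 1.001 F [-0.5  1.2  0.4]
(0.46, -0.27, 0.2, 90) xyz [ 0.0005 -0.0194  0.6061] w [ 0.0008  0.0003 -0.0031] rows>= 2.9 0.1
```

Run:
```python
from h import *
rows((.451,-.205,.17,83))
rows((.451,-.205,.17,83))
```

```text
t 2.67 pos [ 0.4636 -0.27    0.3212] psi 89.45 w 1.001 F [-0.5  1.2  0.4]
(0.451, -0.205, 0.17, 83) xyz [ 0.3252 -0.068   0.7556] w [0.0008 0.0003 0.0358] rows>= 4.0 0.9
t 2.67 pos [ 0.4636 -0.27    0.3212] psi 89.45 w 1.001 F [-0.5  1.2  0.4]
(0.451, -0.205, 0.17, 83) xyz [ 0.3252 -0.068   0.7556] w [0.0008 0.0003 0.0358] rows>= 4.0 0.9
```

Emit:
jog_arm(
  plan=[
    {"x": 0.1,"y": -0.02,"z": 0.2,"wx": 0,"wy": 0,"wz": 0.01},
    {"x": 0.18,"y": -0.04,"z": 0.38,"wx": 0,"wy": 0,"wz": 0.02},
    {"x": 0.25,"y": -0.05,"z": 0.55,"wx": 0,"wy": 0,"wz": 0.03},
    {"x": 0.325,"y": -0.068,"z": 0.73,"wx": 0,"wy": 0,"wz": 0.036},
    {"x": 0.325,"y": -0.068,"z": 0.755,"wx": 0,"wy": 0,"wz": 0.036},
    {"x": 0.325,"y": -0.068,"z": 0.755,"wx": 0,"wy": 0,"wz": 0.036},
    {"x": 0.325,"y": -0.068,"z": 0.755,"wx": 0,"wy": 0,"wz": 0.036},
    {"x": 0.325,"y": -0.068,"z": 0.755,"wx": 0,"wy": 0,"wz": 0.036},
  ],
)

```text
t: 3.33
eef_pos: [0.4526, -0.2068, 0.1722]
tool_rot: [0.003, 0.75, 0.662, 0.001]
contact_force: [-0.1, 0.7, -0.3]
gripper_width: 0.999
```

Run:
```python
from h import *
import pickle
rows((.451,-.205,.17,83))
pickle.dump(cams.get_calibration('wrist'),open('cal2.pkl','wb'))
c0=cams.get_calibration
im=snap('wrist','w2.png')
cal=pickle.load(open('cal2.pkl','rb')); cams.get_calibration=lambda n:cal
for r in finder.place_of('wrist','capsule0'): print(r['confidence'],r['location'],at_z('wrist',r['location'],.004)[:2])
print(proj('wrist',[(.4613-.0044*i,-.1015-.0343*i,.048) for i in range(5)]))
cams.get_calibration=c0
rows()
```

```text
t 3.33 pos [ 0.4526 -0.2068  0.1722] psi 82.87 w 0.999 F [-0.1  0.7 -0.3]
(0.451, -0.205, 0.17, 83) xyz [ 0.0081 -0.0093  0.011 ] w [ 0.002   0.0006 -0.0007] rows>= 0.1 0.1
0.95 [276.8, 205.9] [ 0.4449 -0.2333]
0.9 [276.5, 113.3] [ 0.4576 -0.1341]
0.66 [277.3, 144.8] [ 0.4543 -0.1658]
0.58 [273.2, 73.0] [ 0.4594 -0.0958]
[[275.2516  74.6947]
 [275.4228 116.9919]
 [275.5919 156.1795]
 [275.7569 192.4162]
 [275.9168 225.8919]]
t 3.43 pos [ 0.4524 -0.2065  0.172 ] psi 82.88 w 1.002 F [ 0.1 -0.3 -0.7]
```

View pics/w2.png

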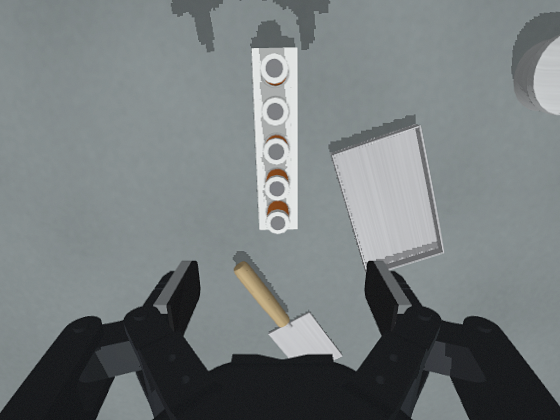

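The capsule tops are at about (275,68), (275,110), (276,151), (277,188) and (278,221), aligned with the jaws. The tray's corners are near (332,154), (419,125) and (443,252).

Run:
```python
from h import *
import pickle
cal=pickle.load(open('cal2.pkl','rb')); cams.get_calibration=lambda n:cal
c=np.array([at_z('wrist',p,.048)[:2] for p in [(275,68),(275,110),(276,151),(277,188),(278,221)]])
d=c[0]-c[4];print(c,c.mean(0),np.linalg.norm(d)/4,np.degrees(np.arctan2(d[1],d[0])))
t=np.array([at_z('wrist',p,.014)[:2] for p in [(332,154),(419,125),(443,252)]]);print(t,(t[0]+t[2])/2)
for e in(t[1]-t[0],t[1]-t[2]):print(np.linalg.norm(e),np.degrees(np.arctan2(e[1],e[0])))
print(proj('wrist',[monitor.get_obs()['eef_pos']]))
u=d/np.linalg.norm(d)
for k in(2,1,0): print(c.mean(0)-u*.035*k)
p=c.mean(0)-u*.07
rows((*p,.09,83),(*p,.021,83))
```

```text
[[ 0.4618 -0.0963]
 [ 0.4573 -0.1299]
 [ 0.4535 -0.1655]
 [ 0.4498 -0.2002]
 [ 0.4464 -0.2338]] [ 0.4538 -0.1651] 0.03459011996612995 83.62718748323162
[[ 0.5093 -0.1808]
 [ 0.5992 -0.1622]
 [ 0.6316 -0.3117]] [ 0.5704 -0.2463]
0.09184373660378978 11.693735045019023
0.15294822433393002 102.24453669832221
[[281.0311 259.6127]]
[ 0.446  -0.2347]
[ 0.4499 -0.1999]
[ 0.4538 -0.1651]
t 3.43 pos [ 0.4524 -0.2065  0.172 ] psi 82.88 w 1.002 F [ 0.1 -0.3 -0.7]
(np.float64(0.4459989408770486), np.float64(-0.23469583322463217), 0.09, 83) xyz [-0.1431 -0.0168  0.4103] w [ 0.002   0.0006 -0.0007] rows>= 2.1 0.1
(np.float64(0.4459989408770486), np.float64(-0.23469583322463217), 0.021, 83) xyz [-0.1424 -0.019   0.7553] w [ 0.002   0.0006 -0.0007] rows>= 3.7 0.1
```

Emit:
jog_arm(
  plan=[
    {"x": -0.09,"y": -0.01,"z": 0.15,"wx": 0.002,"wy": 0,"wz": 0},
    {"x": -0.143,"y": -0.018,"z": 0.3,"wx": 0.002,"wy": 0,"wz": 0},
    {"x": -0.143,"y": -0.018,"z": 0.44,"wx": 0.002,"wy": 0,"wz": 0},
    {"x": -0.143,"y": -0.018,"z": 0.58,"wx": 0.002,"wy": 0,"wz": 0},
    {"x": -0.143,"y": -0.018,"z": 0.68,"wx": 0.002,"wy": 0,"wz": 0},
    {"x": -0.143,"y": -0.018,"z": 0.75,"wx": 0.002,"wy": 0,"wz": 0},
    {"x": -0.143,"y": -0.018,"z": 0.75,"wx": 0.002,"wy": 0,"wz": 0},
    {"x": -0.143,"y": -0.018,"z": 0.75,"wx": 0.002,"wy": 0,"wz": 0},
  ],
)

```text
t: 4.1
eef_pos: [0.4467, -0.2354, 0.0225]
tool_rot: [0.001, 0.75, 0.662, -0.001]
contact_force: [-0.4, -0.0, 0.5]
gripper_width: 1.002
```

Emit:
jog_arm(
  plan=[
    {"x": 0,"y": 0,"z": 0,"wx": 0,"wy": 0,"wz": 0},
    {"x": 0,"y": 0,"z": 0,"wx": 0,"wy": 0,"wz": 0},
    {"x": 0,"y": 0,"z": 0,"wx": 0,"wy": 0,"wz": 0},
    {"x": 0,"y": 0,"z": 0,"wx": 0,"wy": 0,"wz": 0},
    {"x": 0,"y": 0,"z": 0,"wx": 0,"wy": 0,"wz": 0},
    {"x": 0,"y": 0,"z": 0,"wx": 0,"wy": 0,"wz": 0},
    {"x": 0,"y": 0,"z": 0,"wx": 0,"wy": 0,"wz": 0},
    {"x": 0,"y": 0,"z": 0,"wx": 0,"wy": 0,"wz": 0},
  ],
  hand=-1,
  grip_force=25,
)

```text
t: 4.77
eef_pos: [0.4468, -0.2356, 0.0231]
tool_rot: [0.001, 0.75, 0.662, -0.001]
contact_force: [-0.6, 0.5, 5.5]
gripper_width: 0.271
```

Run:
```python
from h import *
import numpy as np
C=np.array([.5704,-.2463]); a=np.radians(12); uy=np.array([-np.sin(a),np.cos(a)])
print([C+uy*s for s in(-.042,0,.042)])
p=C-uy*.042
o=monitor.get_obs()['eef_pos']
rows((o[0],o[1],.10,83),(*p,.10,102),(*p,.022,102))
```

```text
[array([ 0.5791, -0.2874]), array([ 0.5704, -0.2463]), array([ 0.5617, -0.2052])]
t 4.77 pos [ 0.4468 -0.2356  0.0231] psi 82.85 w 0.271 F [-0.6  0.5  5.5]
(np.float64(0.44678546369605027), np.float64(-0.2356077933863566), 0.1, 83) xyz [-0.001   0.0002 -0.3844] w [ 0.0002  0.0008 -0.0009] rows>= 1.8 0.0
(np.float64(0.5791322910143459), np.float64(-0.2873821992308198), 0.1, 102) xyz [-0.1755  0.6891 -0.3836] w [ 0.      0.0009 -0.1064] rows>= 3.9 2.7
(np.float64(0.5791322910143459), np.float64(-0.2873821992308198), 0.022, 102) xyz [-0.1744  0.6888  0.0064] w [ 0.      0.0009 -0.1064] rows>= 3.4 2.7
```

Emit:
jog_arm(
  plan=[
    {"x": 0,"y": 0,"z": -0.15,"wx": 0,"wy": 0,"wz": 0},
    {"x": 0,"y": 0,"z": -0.3,"wx": 0,"wy": 0,"wz": 0},
    {"x": -0.04,"y": 0.15,"z": -0.35,"wx": 0,"wy": 0,"wz": -0.02},
    {"x": -0.08,"y": 0.32,"z": -0.35,"wx": 0,"wy": 0,"wz": -0.05},
    {"x": -0.13,"y": 0.5,"z": -0.35,"wx": 0,"wy": 0,"wz": -0.08},
    {"x": -0.175,"y": 0.65,"z": -0.33,"wx": 0,"wy": 0,"wz": -0.106},
    {"x": -0.175,"y": 0.689,"z": -0.25,"wx": 0,"wy": 0,"wz": -0.106},
    {"x": -0.175,"y": 0.689,"z": -0.14,"wx": 0,"wy": 0,"wz": -0.106},
    {"x": -0.175,"y": 0.689,"z": -0.06,"wx": 0,"wy": 0,"wz": -0.106},
    {"x": -0.175,"y": 0.689,"z": -0.01,"wx": 0,"wy": 0,"wz": -0.106},
    {"x": -0.175,"y": 0.689,"z": 0.004,"wx": 0,"wy": 0,"wz": -0.106},
    {"x": -0.175,"y": 0.689,"z": 0.004,"wx": 0,"wy": 0,"wz": -0.106},
  ],
)

```text
t: 5.77
eef_pos: [0.5786, -0.2872, 0.0222]
tool_rot: [0.0, 0.63, 0.777, -0.001]
contact_force: [-0.6, -0.7, -0.4]
gripper_width: 0.269
```

Emit:
jog_arm(
  plan=[
    {"x": 0,"y": 0,"z": 0,"wx": 0,"wy": 0,"wz": 0},
    {"x": 0,"y": 0,"z": 0,"wx": 0,"wy": 0,"wz": 0},
    {"x": 0,"y": 0,"z": 0,"wx": 0,"wy": 0,"wz": 0},
    {"x": 0,"y": 0,"z": 0,"wx": 0,"wy": 0,"wz": 0},
    {"x": 0,"y": 0,"z": 0,"wx": 0,"wy": 0,"wz": 0},
    {"x": 0,"y": 0,"z": -0.1,"wx": 0,"wy": 0,"wz": 0},
    {"x": 0,"y": 0,"z": -0.25,"wx": 0,"wy": 0,"wz": 0},
    {"x": 0,"y": 0,"z": -0.4,"wx": 0,"wy": 0,"wz": 0},
  ],
  hand=0.3,
)

```text
t: 6.43
eef_pos: [0.5778, -0.2867, 0.1023]
tool_rot: [-0.001, 0.63, 0.777, -0.001]
contact_force: [1.2, -0.4, -0.0]
gripper_width: 0.653
```

Run:
```python
from h import *
p=(.4502,-.2005)
rows((*p,.09,83),(*p,.023,83))
```

```text
t 6.43 pos [ 0.5778 -0.2867  0.1023] psi 101.94 w 0.653 F [ 1.2 -0.4 -0. ]
(0.4502, -0.2005, 0.09, 83) xyz [ 0.5537 -0.535   0.0629] w [-0.001   0.0003  0.1052] rows>= 3.7 2.6
(0.4502, -0.2005, 0.023, 83) xyz [ 0.5539 -0.5339  0.3979] w [-0.001   0.0003  0.1052] rows>= 4.2 2.6
```

Emit:
jog_arm(
  plan=[
    {"x": 0.13,"y": -0.13,"z": 0.02,"wx": 0,"wy": 0,"wz": 0.03},
    {"x": 0.26,"y": -0.25,"z": 0.04,"wx": 0,"wy": 0,"wz": 0.06},
    {"x": 0.39,"y": -0.38,"z": 0.06,"wx": 0,"wy": 0,"wz": 0.09},
    {"x": 0.52,"y": -0.5,"z": 0.06,"wx": 0,"wy": 0,"wz": 0.105},
    {"x": 0.554,"y": -0.534,"z": 0.1,"wx": 0,"wy": 0,"wz": 0.105},
    {"x": 0.554,"y": -0.534,"z": 0.2,"wx": 0,"wy": 0,"wz": 0.105},
    {"x": 0.554,"y": -0.534,"z": 0.3,"wx": 0,"wy": 0,"wz": 0.105},
    {"x": 0.554,"y": -0.534,"z": 0.37,"wx": 0,"wy": 0,"wz": 0.105},
    {"x": 0.554,"y": -0.534,"z": 0.398,"wx": 0,"wy": 0,"wz": 0.105},
    {"x": 0.554,"y": -0.534,"z": 0.398,"wx": 0,"wy": 0,"wz": 0.105},
    {"x": 0.554,"y": -0.534,"z": 0.398,"wx": 0,"wy": 0,"wz": 0.105},
  ],
)

```text
t: 7.35
eef_pos: [0.4505, -0.2005, 0.0233]
tool_rot: [-0.001, 0.749, 0.663, -0.002]
contact_force: [1.0, 0.7, -0.1]
gripper_width: 0.655
```

Emit:
jog_arm(
  plan=[
    {"x": 0,"y": 0,"z": 0,"wx": 0,"wy": 0,"wz": 0},
    {"x": 0,"y": 0,"z": 0,"wx": 0,"wy": 0,"wz": 0},
    {"x": 0,"y": 0,"z": 0,"wx": 0,"wy": 0,"wz": 0},
    {"x": 0,"y": 0,"z": 0,"wx": 0,"wy": 0,"wz": 0},
    {"x": 0,"y": 0,"z": 0,"wx": 0,"wy": 0,"wz": 0},
    {"x": 0,"y": 0,"z": 0,"wx": 0,"wy": 0,"wz": 0},
    {"x": 0,"y": 0,"z": 0,"wx": 0,"wy": 0,"wz": 0},
  ],
  hand=-1,
)

```text
t: 7.93
eef_pos: [0.4507, -0.2008, 0.0242]
tool_rot: [-0.0, 0.749, 0.663, -0.001]
contact_force: [-1.4, 0.2, 6.7]
gripper_width: 0.271
```

Run:
```python
from h import *
p=(.5704,-.2463)
rows((*p,.10,102),(*p,.022,102))
```

```text
t 7.93 pos [ 0.4507 -0.2008  0.0242] psi 83.03 w 0.271 F [-1.4  0.2  6.7]
(0.5704, -0.2463, 0.1, 102) xyz [-0.1542  0.6207 -0.3799] w [-0.0007  0.0006 -0.1054] rows>= 3.6 2.6
(0.5704, -0.2463, 0.022, 102) xyz [-0.1534  0.6215  0.0101] w [-0.0007  0.0006 -0.1054] rows>= 3.1 2.6
```

Emit:
jog_arm(
  plan=[
    {"x": 0,"y": 0,"z": -0.15,"wx": 0,"wy": 0,"wz": 0},
    {"x": 0,"y": 0,"z": -0.3,"wx": 0,"wy": 0,"wz": 0},
    {"x": -0.03,"y": 0.12,"z": -0.37,"wx": 0,"wy": 0,"wz": -0.02},
    {"x": -0.07,"y": 0.28,"z": -0.37,"wx": 0,"wy": 0,"wz": -0.05},
    {"x": -0.11,"y": 0.44,"z": -0.37,"wx": 0,"wy": 0,"wz": -0.08},
    {"x": -0.154,"y": 0.6,"z": -0.34,"wx": 0,"wy": 0,"wz": -0.105},
    {"x": -0.154,"y": 0.621,"z": -0.25,"wx": 0,"wy": 0,"wz": -0.105},
    {"x": -0.154,"y": 0.621,"z": -0.14,"wx": 0,"wy": 0,"wz": -0.105},
    {"x": -0.154,"y": 0.621,"z": -0.06,"wx": 0,"wy": 0,"wz": -0.105},
    {"x": -0.154,"y": 0.621,"z": -0.01,"wx": 0,"wy": 0,"wz": -0.105},
    {"x": -0.154,"y": 0.621,"z": 0.005,"wx": 0,"wy": 0,"wz": -0.105},
    {"x": -0.154,"y": 0.621,"z": 0.005,"wx": 0,"wy": 0,"wz": -0.105},
  ],
)

```text
t: 8.93
eef_pos: [0.5699, -0.2463, 0.0231]
tool_rot: [-0.001, 0.63, 0.777, -0.002]
contact_force: [0.5, -0.7, -1.4]
gripper_width: 0.269
```

Emit:
jog_arm(
  plan=[
    {"x": 0,"y": 0,"z": 0,"wx": 0,"wy": 0,"wz": 0},
    {"x": 0,"y": 0,"z": 0,"wx": 0,"wy": 0,"wz": 0},
    {"x": 0,"y": 0,"z": 0,"wx": 0,"wy": 0,"wz": 0},
    {"x": 0,"y": 0,"z": 0,"wx": 0,"wy": 0,"wz": 0},
    {"x": 0,"y": 0,"z": 0,"wx": 0,"wy": 0,"wz": 0},
    {"x": 0,"y": 0,"z": -0.1,"wx": 0,"wy": 0,"wz": 0},
    {"x": 0,"y": 0,"z": -0.25,"wx": 0,"wy": 0,"wz": 0},
    {"x": 0,"y": 0,"z": -0.4,"wx": 0,"wy": 0,"wz": 0},
  ],
  hand=0.3,
)

```text
t: 9.6
eef_pos: [0.5693, -0.2458, 0.1032]
tool_rot: [-0.002, 0.63, 0.777, -0.002]
contact_force: [-0.0, -0.1, 0.1]
gripper_width: 0.654
```

Run:
```python
from h import *
p=(.454,-.1655)
rows((*p,.09,83),(*p,.023,83))
```

```text
t 9.6 pos [ 0.5693 -0.2458  0.1032] psi 101.95 w 0.654 F [-0.  -0.1  0.1]
(0.454, -0.1655, 0.09, 83) xyz [ 0.5122 -0.4804  0.0688] w [-0.0017  0.0002  0.1053] rows>= 3.4 2.6
(0.454, -0.1655, 0.023, 83) xyz [ 0.5121 -0.4786  0.4038] w [-0.0017  0.0002  0.1053] rows>= 3.9 2.6
```

Emit:
jog_arm(
  plan=[
    {"x": 0.13,"y": -0.12,"z": 0.02,"wx": 0,"wy": 0,"wz": 0.03},
    {"x": 0.26,"y": -0.24,"z": 0.04,"wx": 0,"wy": 0,"wz": 0.06},
    {"x": 0.38,"y": -0.36,"z": 0.06,"wx": 0,"wy": 0,"wz": 0.09},
    {"x": 0.5,"y": -0.47,"z": 0.06,"wx": -0.001,"wy": 0,"wz": 0.105},
    {"x": 0.512,"y": -0.479,"z": 0.1,"wx": -0.002,"wy": 0,"wz": 0.105},
    {"x": 0.512,"y": -0.479,"z": 0.2,"wx": -0.002,"wy": 0,"wz": 0.105},
    {"x": 0.512,"y": -0.479,"z": 0.3,"wx": -0.002,"wy": 0,"wz": 0.105},
    {"x": 0.512,"y": -0.479,"z": 0.37,"wx": -0.002,"wy": 0,"wz": 0.105},
    {"x": 0.512,"y": -0.479,"z": 0.403,"wx": -0.002,"wy": 0,"wz": 0.105},
    {"x": 0.512,"y": -0.479,"z": 0.403,"wx": -0.002,"wy": 0,"wz": 0.105},
    {"x": 0.512,"y": -0.479,"z": 0.403,"wx": -0.002,"wy": 0,"wz": 0.105},
  ],
)

```text
t: 10.52
eef_pos: [0.4543, -0.1655, 0.0233]
tool_rot: [0.0, 0.749, 0.663, 0.0]
contact_force: [-0.5, 0.2, 0.6]
gripper_width: 0.656
```

Emit:
jog_arm(
  plan=[
    {"x": 0,"y": 0,"z": 0,"wx": 0,"wy": 0,"wz": 0},
    {"x": 0,"y": 0,"z": 0,"wx": 0,"wy": 0,"wz": 0},
    {"x": 0,"y": 0,"z": 0,"wx": 0,"wy": 0,"wz": 0},
    {"x": 0,"y": 0,"z": 0,"wx": 0,"wy": 0,"wz": 0},
    {"x": 0,"y": 0,"z": 0,"wx": 0,"wy": 0,"wz": 0},
    {"x": 0,"y": 0,"z": 0,"wx": 0,"wy": 0,"wz": 0},
    {"x": 0,"y": 0,"z": 0,"wx": 0,"wy": 0,"wz": 0},
  ],
  hand=-1,
)

```text
t: 11.1
eef_pos: [0.4545, -0.1658, 0.0242]
tool_rot: [0.001, 0.749, 0.663, 0.0]
contact_force: [-1.6, 0.6, 5.6]
gripper_width: 0.273
```

Run:
```python
from h import *
p=(.5617,-.2052)
rows((*p,.10,102),(*p,.022,102))
```

```text
t 11.1 pos [ 0.4545 -0.1658  0.0242] psi 83.05 w 0.273 F [-1.6  0.6  5.6]
(0.5617, -0.2052, 0.1, 102) xyz [-0.1312  0.5568 -0.3782] w [ 0.0004  0.0003 -0.1053] rows>= 3.3 2.6
(0.5617, -0.2052, 0.022, 102) xyz [-0.1309  0.5561  0.0118] w [ 0.0004  0.0003 -0.1053] rows>= 2.7 2.6
```

Emit:
jog_arm(
  plan=[
    {"x": 0,"y": 0,"z": -0.15,"wx": 0,"wy": 0,"wz": 0},
    {"x": 0,"y": 0,"z": -0.3,"wx": 0,"wy": 0,"wz": 0},
    {"x": -0.03,"y": 0.12,"z": -0.37,"wx": 0,"wy": 0,"wz": -0.02},
    {"x": -0.07,"y": 0.26,"z": -0.37,"wx": 0,"wy": 0,"wz": -0.05},
    {"x": -0.1,"y": 0.4,"z": -0.37,"wx": 0,"wy": 0,"wz": -0.08},
    {"x": -0.131,"y": 0.54,"z": -0.34,"wx": 0,"wy": 0,"wz": -0.105},
    {"x": -0.131,"y": 0.556,"z": -0.25,"wx": 0,"wy": 0,"wz": -0.105},
    {"x": -0.131,"y": 0.556,"z": -0.14,"wx": 0,"wy": 0,"wz": -0.105},
    {"x": -0.131,"y": 0.556,"z": -0.06,"wx": 0,"wy": 0,"wz": -0.105},
    {"x": -0.131,"y": 0.556,"z": -0.01,"wx": 0,"wy": 0,"wz": -0.105},
    {"x": -0.131,"y": 0.556,"z": 0.005,"wx": 0,"wy": 0,"wz": -0.105},
    {"x": -0.131,"y": 0.556,"z": 0.005,"wx": 0,"wy": 0,"wz": -0.105},
  ],
)

```text
t: 12.1
eef_pos: [0.5613, -0.2051, 0.0233]
tool_rot: [0.001, 0.63, 0.777, -0.0]
contact_force: [-0.1, -0.5, 1.0]
gripper_width: 0.272
```

Emit:
jog_arm(
  plan=[
    {"x": 0,"y": 0,"z": 0,"wx": 0,"wy": 0,"wz": 0},
    {"x": 0,"y": 0,"z": 0,"wx": 0,"wy": 0,"wz": 0},
    {"x": 0,"y": 0,"z": 0,"wx": 0,"wy": 0,"wz": 0},
    {"x": 0,"y": 0,"z": 0,"wx": 0,"wy": 0,"wz": 0},
    {"x": 0,"y": 0,"z": 0,"wx": 0,"wy": 0,"wz": 0},
    {"x": 0,"y": 0,"z": -0.1,"wx": 0,"wy": 0,"wz": 0},
    {"x": 0,"y": 0,"z": -0.25,"wx": 0,"wy": 0,"wz": 0},
    {"x": 0,"y": 0,"z": -0.4,"wx": 0,"wy": 0,"wz": 0},
    {"x": 0,"y": 0,"z": -0.6,"wx": 0,"wy": 0,"wz": 0},
    {"x": 0,"y": 0,"z": -0.8,"wx": 0,"wy": 0,"wz": 0},
    {"x": 0,"y": 0,"z": -1,"wx": 0,"wy": 0,"wz": 0},
    {"x": 0,"y": 0,"z": -1,"wx": 0,"wy": 0,"wz": 0},
  ],
  hand=0.3,
)

```text
t: 13.1
eef_pos: [0.5658, -0.2055, 0.2323]
tool_rot: [0.007, 0.63, 0.777, 0.002]
contact_force: [1.3, -0.5, 0.2]
gripper_width: 0.647
```

Run:
```python
from h import *
snap('wrist','w3.png')
rows((.56,-.05,.3,90),(.59,.1,.33,90), (.59,.19,.33,0), (.59,.19,.33,180)); print(monitor.get_obs()['q'])
```

```text
t 13.15 pos [ 0.5641 -0.2054  0.2285] psi 101.94 w 0.65 F [-0.4  1.  -0.4]
(0.56, -0.05, 0.3, 90) xyz [ 0.7625  0.1437 -0.3607] w [0.0029 0.0016 0.0664] rows>= 4.1 1.7
(0.59, 0.1, 0.33, 90) xyz [ 1.4643  0.447  -0.5124] w [0.0029 0.0016 0.0664] rows>= 7.7 1.7
(0.59, 0.19, 0.33, 0) xyz [ 1.9046  0.5401 -0.5142] w [ 0.0037 -0.001   0.5664] rows>= 9.8 14.2
(0.59, 0.19, 0.33, 180) xyz [ 1.9046  0.5401 -0.5142] w [ 0.001   0.0034 -0.4336] rows>= 9.8 10.9
[ 0.6348  0.3985 -0.5067  1.7242  0.2199  1.0647  0.2645]
```

View pics/w3.png

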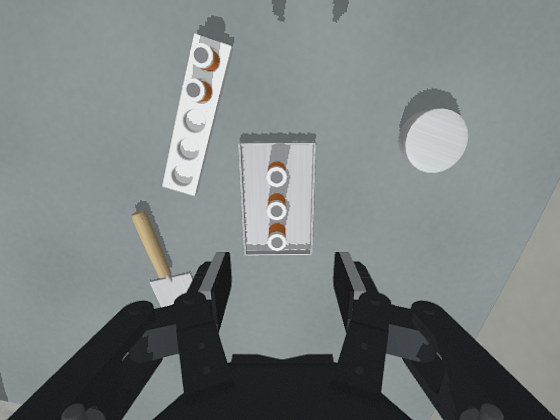

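The view shows three capsules standing in the tray at (277,175), (277,211) and (277,241), and two left in the pack at (203,57) and (199,90). Next is the machine.

Emit:
jog_arm(
  plan=[
    {"x": 0.16,"y": 0.04,"z": -0.1,"wx": 0,"wy": 0,"wz": -0.03},
    {"x": 0.33,"y": 0.09,"z": -0.2,"wx": 0,"wy": 0,"wz": -0.06},
    {"x": 0.5,"y": 0.14,"z": -0.3,"wx": 0,"wy": 0,"wz": -0.1},
    {"x": 0.67,"y": 0.19,"z": -0.4,"wx": 0,"wy": 0,"wz": -0.14},
    {"x": 0.83,"y": 0.23,"z": -0.5,"wx": 0,"wy": 0,"wz": -0.17},
    {"x": 1,"y": 0.28,"z": -0.5,"wx": 0.002,"wy": 0.002,"wz": -0.2},
    {"x": 1,"y": 0.28,"z": -0.5,"wx": 0.002,"wy": 0.002,"wz": -0.2},
  ],
  hand=1,
)

```text
t: 13.73
eef_pos: [0.5764, 0.0115, 0.3288]
tool_rot: [0.001, 0.352, 0.936, 0.002]
contact_force: [-0.7, 0.9, -0.1]
gripper_width: 0.998
```

Run:
```python
from h import *
rows((.59,.19,.32,173)); print(monitor.get_obs()['q'])
```

```text
t 13.73 pos [0.5764 0.0115 0.3288] psi 138.83 w 0.998 F [-0.7  0.9 -0.1]
(0.59, 0.19, 0.32, 173) xyz [0.5363 0.7167 0.0465] w [ 0.0011  0.0005 -0.1898] rows>= 4.3 4.8
[ 0.4512  0.3176 -0.7305  1.6372  0.2183  1.2676  0.533 ]
```

Emit:
jog_arm(
  plan=[
    {"x": 0.12,"y": 0.16,"z": 0.02,"wx": 0,"wy": 0,"wz": -0.039},
    {"x": 0.24,"y": 0.32,"z": 0.03,"wx": 0,"wy": 0,"wz": -0.078},
    {"x": 0.36,"y": 0.48,"z": 0.04,"wx": 0,"wy": 0,"wz": -0.117},
    {"x": 0.48,"y": 0.64,"z": 0.04,"wx": 0,"wy": 0,"wz": -0.155},
    {"x": 0.54,"y": 0.74,"z": 0.045,"wx": 0.001,"wy": 0,"wz": -0.19},
    {"x": 0.54,"y": 0.74,"z": 0.045,"wx": 0.001,"wy": 0,"wz": -0.19},
    {"x": 0.54,"y": 0.74,"z": 0.045,"wx": 0.001,"wy": 0,"wz": -0.19},
    {"x": 0.54,"y": 0.74,"z": 0.045,"wx": 0.001,"wy": 0,"wz": -0.19},
  ],
)

```text
t: 14.4
eef_pos: [0.5924, 0.1929, 0.319]
tool_rot: [0.0, 0.062, 0.998, -0.001]
contact_force: [-0.2, -0.5, -0.4]
gripper_width: 0.996
```

```bash
cat > look.py <<'E'
import sys,pickle
from h import *
n=sys.argv[1]
rows((.593,.196,.32,173)); print(monitor.get_obs()['q'])
cal=cams.get_calibration('wrist'); pickle.dump(cal,open(n+'.pkl','wb'))
snap('wrist',n+'.png')
cams.get_calibration=lambda n:cal
for k,z in dict(well=.095,cassette=.045,pad_left=.1145,pad_right=.1145,machine=0).items():
    for r in finder.place_of('wrist',k)[:3]:
        print(k,round(r['confidence'],2),np.round(r['location'],1),at_z('wrist',r['location'],z)[:2])
E
python3 look.py w4
```

```text
t 14.4 pos [0.5924 0.1929 0.319 ] psi 172.93 w 0.996 F [-0.2 -0.5 -0.4]
(0.593, 0.196, 0.32, 173) xyz [-0.0009  0.0159 -0.0052] w [-0.0005  0.     -0.0004] rows>= 0.1 0.0
[ 0.203   0.4525 -0.8666  1.5337  0.3524  1.3196  0.745 ]
well 0.85 [281.9 172.1] [0.592  0.1911]
cassette 0.78 [283.1 165.2] [0.5932 0.1925]
pad_left 0.64 [306.8 174.1] [0.5938 0.2213]
pad_left 0.29 [118.2 261.5] [ 0.6831 -0.0462]
pad_right 0.83 [263.8 177.3] [0.5913 0.169 ]
machine 0.69 [261.  158.3] [0.5868 0.1581]
```

View pics/w4.png

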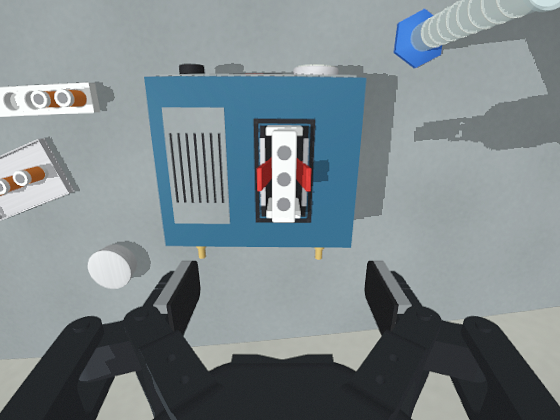

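The picture shows the machine top with the cassette at about (284,172). The red pads are at (307,175) on the +y side and (263,178) on the -y side. The well frame runs from about column 254 to 315 and row 119 to 222.

```bash
cat > ed.py <<'E'
import sys,pickle
from h import *
n=sys.argv[1]; cal=pickle.load(open(n+'.pkl','rb')); cams.get_calibration=lambda n:cal
im=cv2.imread('pics/'+n+'.png'); hsv=cv2.cvtColor(im,cv2.COLOR_BGR2HSV)
m=cv2.inRange(hsv,(98,120,60),(112,255,255)); 
k,l,s,ce=cv2.connectedComponentsWithStats(m); j=1+np.argmax(s[1:,4]); print(s[j])
ct=max(cv2.findContours((l==j).astype('uint8'),cv2.RETR_EXTERNAL,cv2.CHAIN_APPROX_NONE)[0],key=cv2.contourArea)
w=np.array([at_z('wrist',p[0],.095)[:2] for p in ct],np.float32)
(c,sz,a)=cv2.minAreaRect(w); print('machine top',c,sz,a)
for t in(0,):
    b=cv2.boxPoints((c,sz,a)); e=b[1]-b[0]; th=(np.degrees(np.arctan2(e[1],e[0]))+45)%90-45; print('yaw',th)
    R=np.array([[np.cos(np.radians(th)),-np.sin(np.radians(th))],[np.sin(np.radians(th)),np.cos(np.radians(th))]])
    print('well',np.array(c)+R@[.005,.035])
r=((hsv[...,0]<6)|(hsv[...,0]>174))&(hsv[...,1]>150)&(hsv[...,2]>80)
k,l,s,ce=cv2.connectedComponentsWithStats(r.astype('uint8'))
for i in range(1,k):
    if s[i,4]>40: print('red',s[i],ce[i],at_z('wrist',ce[i],.11)[:2])
E
python3 ed.py w4
```

```text
[  144    76   222   172 21393]
machine top (0.5837199091911316, 0.1587495654821396) (0.2598321735858917, 0.2196326106786728) 82.31096649169922
yaw -7.6890335
well [0.5934 0.1928]
red [257 158  15  33 341] [263.61  174.607] [0.589  0.1688]
red [297 158  15  34 347] [303.7349 175.0548] [0.5956 0.2177]
```

Run:
```python
from h import *
rows((.593,.193,.175,172.3))
```

```text
t 14.7 pos [0.5928 0.1928 0.3204] psi 172.91 w 0.999 F [0.4 0.3 0. ]
(0.593, 0.193, 0.175, 172.3) xyz [0.0005 0.0014 0.7269] w [-0.0002  0.0007  0.0034] rows>= 3.5 0.1
```

Emit:
jog_arm(
  plan=[
    {"x": 0,"y": 0.001,"z": 0.15,"wx": 0,"wy": 0,"wz": 0.003},
    {"x": 0,"y": 0.001,"z": 0.3,"wx": 0,"wy": 0,"wz": 0.003},
    {"x": 0,"y": 0.001,"z": 0.45,"wx": 0,"wy": 0,"wz": 0.003},
    {"x": 0,"y": 0.001,"z": 0.6,"wx": 0,"wy": 0,"wz": 0.003},
    {"x": 0,"y": 0.001,"z": 0.7,"wx": 0,"wy": 0,"wz": 0.003},
    {"x": 0,"y": 0.001,"z": 0.725,"wx": 0,"wy": 0,"wz": 0.003},
    {"x": 0,"y": 0.001,"z": 0.725,"wx": 0,"wy": 0,"wz": 0.003},
    {"x": 0,"y": 0.001,"z": 0.725,"wx": 0,"wy": 0,"wz": 0.003},
  ],
)

```text
t: 15.37
eef_pos: [0.5937, 0.1931, 0.1766]
tool_rot: [0.002, 0.067, 0.998, 0.0]
contact_force: [0.5, 0.6, 0.8]
gripper_width: 1.004
```

```bash
python3 look.py w5; python3 ed.py w5
python3 - <<'E'
from h import *
rows((.593,.193,.099,172.3))
E
```

```text
t 15.37 pos [0.5937 0.1931 0.1766] psi 172.35 w 1.004 F [0.5 0.6 0.8]
(0.593, 0.196, 0.32, 173) xyz [ 0.003   0.0139 -0.7171] w [ 0.0001  0.001  -0.0036] rows>= 3.4 0.1
[ 0.1613  0.5743 -0.8062  1.6965  0.4656  1.0698  0.644 ]
cassette 0.92 [284.9 187.8] [0.589  0.1953]
cassette 0.5 [479.5   4.8] [0.4533 0.3767]
pad_left 0.67 [321.9 217.6] [0.5961 0.2219]
pad_right 0.6 [244.8 220.4] [0.5905 0.1639]
machine 0.88 [251.6 175.5] [0.5826 0.1591]
[   54    55   364   260 48953]
machine top (0.5837920308113098, 0.158997043967247) (0.2601146697998047, 0.22027505934238434) 82.48612976074219
yaw -7.5138702
well [0.5933 0.193 ]
red [238 184  26  61 945] [250.3799 215.6444] [0.589 0.168]
red [304 185  25  60 943] [316.4231 215.7688] [0.5959 0.2182]
t 15.67 pos [0.5936 0.1931 0.1765] psi 172.36 w 1.002 F [-0.1  0.1 -0.7]
(0.593, 0.193, 0.099, 172.3) xyz [ 0.0043 -0.0012  0.3875] w [0.     0.0012 0.0003] rows>= 1.9 0.0
```

View pics/w5.png

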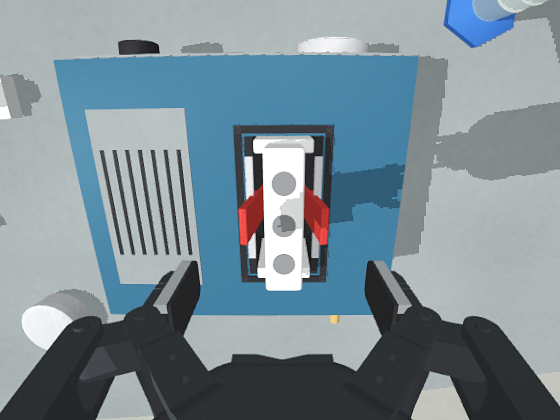

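The cassette is centred between the fingers at column 284, with the pads at (316,216) and (250,216). I'll descend, then close at the minimum force.

Emit:
jog_arm(
  plan=[
    {"x": 0.003,"y": 0,"z": 0.09,"wx": 0,"wy": 0,"wz": 0},
    {"x": 0.003,"y": 0,"z": 0.18,"wx": 0,"wy": 0,"wz": 0},
    {"x": 0.003,"y": 0,"z": 0.26,"wx": 0,"wy": 0.001,"wz": 0},
    {"x": 0.003,"y": 0,"z": 0.33,"wx": 0,"wy": 0.001,"wz": 0},
    {"x": 0.003,"y": 0,"z": 0.37,"wx": 0,"wy": 0.001,"wz": 0},
    {"x": 0.003,"y": 0,"z": 0.387,"wx": 0,"wy": 0.001,"wz": 0},
    {"x": 0.003,"y": 0,"z": 0.387,"wx": 0,"wy": 0.001,"wz": 0},
    {"x": 0.003,"y": 0,"z": 0.387,"wx": 0,"wy": 0.001,"wz": 0},
  ],
)

```text
t: 16.33
eef_pos: [0.5936, 0.1936, 0.0995]
tool_rot: [0.001, 0.067, 0.998, 0.0]
contact_force: [0.6, -0.2, -0.8]
gripper_width: 1.001
```

Emit:
jog_arm(
  plan=[
    {"x": 0,"y": 0,"z": 0,"wx": 0,"wy": 0,"wz": 0},
    {"x": 0,"y": 0,"z": 0,"wx": 0,"wy": 0,"wz": 0},
    {"x": 0,"y": 0,"z": 0,"wx": 0,"wy": 0,"wz": 0},
    {"x": 0,"y": 0,"z": 0,"wx": 0,"wy": 0,"wz": 0},
    {"x": 0,"y": 0,"z": 0,"wx": 0,"wy": 0,"wz": 0},
    {"x": 0,"y": 0,"z": 0,"wx": 0,"wy": 0,"wz": 0},
    {"x": 0,"y": 0,"z": 0,"wx": 0,"wy": 0,"wz": 0},
    {"x": 0,"y": 0,"z": 0,"wx": 0,"wy": 0,"wz": 0},
  ],
  hand=-1,
  grip_force=20,
)

```text
t: 17.0
eef_pos: [0.5947, 0.1942, 0.1011]
tool_rot: [0.002, 0.067, 0.998, 0.001]
contact_force: [-0.4, -0.6, 7.2]
gripper_width: 0.439
```

Run:
```python
from h import *
rows((.593,.193,.099,172.3))
```

```text
t 17.0 pos [0.5947 0.1942 0.1011] psi 172.37 w 0.439 F [-0.4 -0.6  7.2]
(0.593, 0.193, 0.099, 172.3) xyz [ 0.0075 -0.0073  0.0107] w [0.0006 0.0011 0.0004] rows>= 0.1 0.0
```

The width gives about 38 mm, so both catches are pinched, and the lateral force is near zero. I'll lift slowly and check the force.

Emit:
jog_arm(
  plan=[
    {"x": 0,"y": 0,"z": 0,"wx": 0,"wy": 0,"wz": 0},
    {"x": 0,"y": 0,"z": 0,"wx": 0,"wy": 0,"wz": 0},
    {"x": 0,"y": 0,"z": -0.01,"wx": 0,"wy": 0,"wz": 0},
    {"x": 0,"y": 0,"z": -0.02,"wx": 0,"wy": 0,"wz": 0},
    {"x": 0,"y": 0,"z": -0.03,"wx": 0,"wy": 0,"wz": 0},
    {"x": 0,"y": 0,"z": -0.03,"wx": 0,"wy": 0,"wz": 0},
  ],
  grip_force=35,
)

```text
t: 17.5
eef_pos: [0.5946, 0.1942, 0.1072]
tool_rot: [0.002, 0.067, 0.998, 0.001]
contact_force: [0.2, 0.0, -2.9]
gripper_width: 0.414
```

Emit:
jog_arm(
  plan=[
    {"x": 0,"y": 0,"z": -0.03,"wx": 0,"wy": 0,"wz": 0},
    {"x": 0,"y": 0,"z": -0.06,"wx": 0,"wy": 0,"wz": 0},
    {"x": 0,"y": 0,"z": -0.09,"wx": 0,"wy": 0,"wz": 0},
    {"x": 0,"y": 0,"z": -0.12,"wx": 0,"wy": 0,"wz": 0},
    {"x": 0,"y": 0,"z": -0.15,"wx": 0,"wy": 0,"wz": 0},
    {"x": 0,"y": 0,"z": -0.18,"wx": 0,"wy": 0,"wz": 0},
    {"x": 0,"y": 0,"z": -0.21,"wx": 0,"wy": 0,"wz": 0},
    {"x": 0,"y": 0,"z": -0.24,"wx": 0,"wy": 0,"wz": 0},
    {"x": 0,"y": 0,"z": -0.24,"wx": 0,"wy": 0,"wz": 0},
  ],
)

```text
t: 18.25
eef_pos: [0.595, 0.1946, 0.1568]
tool_rot: [0.003, 0.067, 0.998, 0.001]
contact_force: [0.3, -0.2, -2.1]
gripper_width: 0.42
```

Emit:
jog_arm(
  plan=[
    {"x": 0,"y": 0,"z": -0.04,"wx": 0,"wy": 0,"wz": 0},
    {"x": 0,"y": 0,"z": -0.08,"wx": 0,"wy": 0,"wz": 0},
    {"x": 0,"y": 0,"z": -0.12,"wx": 0,"wy": 0,"wz": 0},
    {"x": 0,"y": 0,"z": -0.16,"wx": 0,"wy": 0,"wz": 0},
    {"x": 0,"y": 0,"z": -0.2,"wx": 0,"wy": 0,"wz": 0},
    {"x": 0,"y": 0,"z": -0.22,"wx": 0,"wy": 0,"wz": 0},
    {"x": 0,"y": 0,"z": -0.22,"wx": 0,"wy": 0,"wz": 0},
    {"x": 0,"y": 0,"z": -0.22,"wx": 0,"wy": 0,"wz": 0},
    {"x": 0,"y": 0,"z": -0.22,"wx": 0,"wy": 0,"wz": 0},
    {"x": 0,"y": 0,"z": -0.22,"wx": 0,"wy": 0,"wz": 0},
  ],
)

```text
t: 19.08
eef_pos: [0.5945, 0.1942, 0.2002]
tool_rot: [0.002, 0.067, 0.998, 0.001]
contact_force: [0.8, 0.4, -2.4]
gripper_width: 0.417
```

Run:
```python
from h import *
rows(); snap('scene','s2.png'); im=snap('wrist','w6.png')
a=cv2.imread('pics/s2.png')[100:320,150:400]; a=cv2.resize(a,None,fx=1.6,fy=1.6); b=cv2.imread('pics/w6.png')[60:412]
h=352; cv2.imwrite('pics/c6.png',np.hstack([a[:h],b[:,80:480]]))
for r in finder.place_of('scene','cassette')[:1]: print(r, [at_z('scene',r['location'],z) for z in(.13,.14)])
rows()
```

```text
t 19.08 pos [0.5945 0.1942 0.2002] psi 172.36 w 0.417 F [ 0.8  0.4 -2.4]
{'location': [302.7, 167.7], 'confidence': 0.89} [array([0.5776, 0.2178, 0.13  ]), array([0.584 , 0.2043, 0.14  ])]
t 19.23 pos [0.5946 0.1944 0.2004] psi 172.37 w 0.422 F [-0.6  0.3 -2.5]
```

View pics/c6.png

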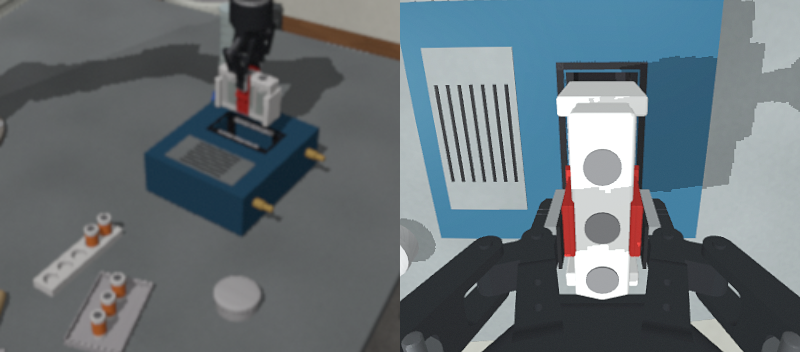

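The combined picture shows the cassette clear of the well and level, with both red arms pressed upright by the fingers. The three capsules still stand in the tray, with two in the pack. The load is about 2.5 N, which matches the cassette's weight. Handing in.

```bash
python3 -c "
from h import *
print(bot.hand_in())"
```

```text
the job is handed in; nothing more can be done
None
```

I handed the job in at about 19 s of the 72 s allowed. No verdict was reported.

- **Capsules:** I moved three capsules from the pack to the tray. The last pictures show all three upright there and the other two still in the pack.
- **Cassette:** I pinched both catches at 20 N, raised the grip to 35 N, and lifted the cassette straight up by about 10 cm. By arm travel, its underside is about 5 cm above the machine's top.
- **Last checks:** The hanging load was about 2.5 N, which matches the cassette's weight, and side forces were within about 1 N. The pictures show the cassette level and clear of the well, with both catch arms upright.
- **Disagreements:**
    - The first wrist measurement was about 5 mm off the others because the arm was still settling. I replaced it with a closer one, which agreed with the top and scene cameras.
    - The opening when holding the cassette read 35–37 mm, slightly under the nominal 39 mm. I did not measure the catch angles directly; I judged them from this opening and the picture.
- **Bystanders:** The tool never came near the cylinder, tin or spatula, though I did not measure their positions again at the end.

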